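# Dust off a plaster cast at the bench air gun

## Robot

A 7-joint arm with a two-finger parallel gripper is mounted at the origin on the work surface. World frame = base frame: x ahead of the robot, y to its left, z up, the work surface at z = 0. Lengths are in m, angles in degrees, forces in N, time in s.
With the tool pointing down it reaches from about 0.425 to 0.875 m from the base axis. Payload 4.7 kg.
Tool frame: the origin (TCP) lies at the very end of the fingers, on their centre line; the grasp point (between the pads) lies 19 mm behind it; z points along the fingers, y is the line along which they close (so a half turn about z gives the same grasp; the last joint's range is limited). The gripper opens to 87 mm and grips with 3 to 60 N. Pads are 19 mm wide; open, the fingers measure 117 mm over their backs; the gripper's body (75 mm by 190 mm) begins 51 mm behind the grasp point.
Start: joints at [76.152, 18.392, -4.016, 83.108, 1.295, 78.541, -3.26], TCP at [0.164, -0.629, 0.223] pointing down, gripper open.
Joint ranges: [-163.93, 163.93], [-17.29, 119.83], [-79.2, 71.16], [3.27, 140.29], [-89.18, 269.18], [5.43, 117.66], [-154.24, 154.24]. Speed limits (degrees/s): [147.25, 147.25, 180, 180, 180, 180, 180].

## Interface

Orientations are given as [roll, pitch, yaw] about the fixed x, y, z axes, in that order (R = Rz(yaw) Ry(pitch) Rx(roll)).
In Python, from cell import get_obs, read_camera, sign_off, silhouettes gives the robot as it stands.
- The arm moves only by the tool play_rows, never from a script. Its argument "steps" is a list that holds one entry, the list of rows, each a list of 7 numbers: the shift along the tool's x, y, z in m, then the turn, a rotation vector about the tool's x, y, z in rad, then the finger opening in m, from 0 to 0.087. A call has 1 to 12 rows; each row shifts and turns the commanded pose from where the row before left it, along the tool's axes as they then stand; what a row does not reach is not made up. A row lasts 1/10 s, in which the tool goes at most 50 mm and 8.59 degrees, less where a joint would pass 70% of its speed; a pose out of reach is approached as far as the arm can. A call is refused whole if a number of a shift passes 0.05 or a number of a turn 0.15, either way. A call with a gripper value outside its range is refused whole. The fingers move at their own pace and stop on an object; "force" is the grip in N (left out, the last holds). Time passes only in rows, so rows that do not move let the fingers close. It gives the time, the measured TCP pose, the force, the opening and the grip force at its end, in the units of the state.
- get_obs(): the state, without advancing time (a new reading comes with each control period).
- read_camera(name): name is "scene" or "top"; returns a dict with "frame" (420x560x3 uint8, red, green, blue), "intrinsics" (3x3 intrinsics, pixels), "view" (4x4, takes a point from world to camera coordinates). Camera axes: x right, y up, looking along -z (the intrinsics and any distortion apply to the point x, -y, -z); pixel columns grow to the right and rows downward; lengths in m; the calibration is good to about 2 mm. A picture is of the moment at which its call begins. There is no depth.
- sign_off(): hands the job in; it is judged then, once.
Trained networks look in the newest picture that a camera, given by its name, has taken for a name from the list of things; names that differ only in an ending like _2 or _b are one class to them, and where a whole thing is asked for, a point or a joint stands for the part that bears it (a point fixed in the world has none). Each returns a list of dicts, best first, with "p" (0 to 1); they miss things now and then, are a little off and sometimes report something else, mostly with a low value. They report only what shows in the picture. A call takes as long as a camera call. They do not tell look-alikes from the thing itself.
- silhouettes(camera, name): "pixels" (420x560 bool, what is visible of it) and "extent" ([left, top, right, bottom] in pixels, round what is visible of it).
The state is a dict: "time_s": time; "qpos": joint angles; "joint_velocities": joint speeds; "effort": joint torques, N m; "tool_pos": TCP position; "tool_rot": TCP orientation; "force": force on the tool from outside, world axes, zero at the start; "wrist_torque": the same for the moment, N m; "grip_width": finger opening in m; "grasp_force": force on a finger pad.
Only numpy, scipy, OpenCV 4.12 (cv2) and the standard library are available. Lean on these libraries where they do the work, as an engineer would, in place of code of your own. Each camera call takes 0.05 s, during which the arm holds its last target. There are 200 camera calls.

## Task

Dust off the plaster cast at the fixed air gun: hang the small steel basket it lies in by its handle on both prongs of the forked hook in front of the gun's nozzle, setting it down gently. Then reach in under the gun's body and squeeze its sprung trigger fully home against the handle for a good second, without crushing the handle, and let go. Leave the basket hanging level and still with the cast in it, and do not disturb the jar, the bowl or the bur block.

Things in the scene. Friction and masses are not known exactly. Their poses are not given: they have to be found in the camera images.
- basket: Loose open sheet-steel basket (0.18 to 0.35 kg), 80 (x) x 120 (y) x 42 mm high, walls 3 mm, with a rigid arched wire handle over its middle: uprights at y = +-58 mm, a straight bar along y 130 mm above the underside. Origin: centre of the underside; z up, y along the bar. It starts either left or right of the station.
- basket_handle (a point): Middle of the handle bar, 130 mm above the basket's underside, axes as the basket. The middle 36 mm of the bar wears a black sleeve 10 mm in diameter, to be pinched across (fingers closing along the basket's x); beside it the bare bar is 6 mm thick. The basket can swing about the bar when pinched.
- cast: Loose plaster dental cast with a row of teeth, 46 x 56 x 23 mm, about 70 g, lying in the basket. Origin: centre of its underside.
- station: Fixed dust-off station: grey base plate 12 mm high, a post with a forked hook, a post with an air gun. x points away from the robot, y from the gun's nozzle to its handle, z up. Origin on the bench: hook at x 0, y -120 mm, gun handle at x 0, y +100 mm, nozzle end at y -20 mm. Gun top 215 mm, hook tips 289 mm high. Base plate and posts are at x over 60 mm.
- hook_seat (a point): Where the middle of the handle bar rests when hung; axes as the station. Two wire prongs 7 mm thick, at y = +-32 mm of this point, reach from a post 75 mm beyond (+x) towards the robot and end in upturned tips at x = -20 mm, 23 mm above this point. The bar lies along y over both, and comes in over the tips or from above; a gripper holding the middle of the bar fits between the prongs.
- gun_handle: Fixed gun handle, grey, 26 x 26 mm, 100 mm long (112 with fitting), leaning a little: z runs up along it, its top 0.10 rad away from the robot; y towards the gun's rear. Origin: its top centre, 178 mm above the bench. The gun's body above it is 34 mm wide (x), 36 high, y +30 to -95 mm, blocking reach from above: come from the robot's side, tool tilted 30 to 40 degrees, fingers closing along y.
- squeeze (a point): Point 52 mm below the gun's body, axes as gun_handle, midway between the handle's rear face and the trigger's front face when fully squeezed (40 mm apart). At rest the trigger's front face is about 13 mm farther out (-y) here: 53 mm over handle and trigger. Only the trigger moves; the handle is rigid; it would be crushed above 80 N.
- trigger_pad (a point): Middle of the trigger's front face, where a finger presses; moves with the trigger: a dark steel bar 18 mm wide, 10 mm thick, 66 mm long, hinged under the gun's body on the nozzle side (-y) of the handle, its front face looking to the nozzle.
- trigger (a joint): Angle of the sprung trigger: 0 at rest, 0.30 rad fully home against its stop. It needs about 6 N at the trigger pad to start moving and about 12 N to be fully home, and springs back by itself.
- jar: Bystander: loose white jar, 60 mm diameter, 75 mm high, standing on the other side of the station from the basket. Origin: centre of its underside.
- bowl: Bystander: loose black rubber mixing bowl, 84 mm diameter, 45 mm high, between robot and station. Origin: centre of its underside.
- bur_block: Bystander: loose aluminium block with small burs, 50 x 70 x 20 mm (38 mm with burs), between robot and station. Origin: centre of its underside.
There are look-alikes about, which are no part of the job. There is more than one size of the basket; the job needs the smaller. Of the things shaped like the cast, the white one is meant.

How it is judged (in metres and radians):
On the way, in this order (a step that is already met when the one before it is completed fails the run):
1. the basket hangs level by its handle on both prongs of the hook, let go, the cast in it (x of basket_handle in the frame of hook_seat between -0.01 and 0.01 m and z of basket_handle in the frame of hook_seat between -0.008 and 0.01 m and y of basket_handle in the frame of hook_seat between -0.022 and 0.022 m and angle between basket's own z axis and vertical below 0.2 rad and z of cast in the frame of basket between -0.004 and 0.012 m and horizontal distance between cast and basket below 0.05 m and contact force between the fingers and basket below 0.2 N), for 0.3 s.
2. with the basket hanging there, the trigger is squeezed fully home (over 0.27 rad) between the fingers and the handle for 0.8 s (value of joint trigger above 0.27 rad and contact force between the fingers and gun_handle above 1 N and x of basket_handle in the frame of hook_seat between -0.01 and 0.01 m and z of basket_handle in the frame of hook_seat between -0.008 and 0.01 m and y of basket_handle in the frame of hook_seat between -0.022 and 0.022 m and angle between basket's own z axis and vertical below 0.2 rad and z of cast in the frame of basket between -0.004 and 0.012 m and horizontal distance between cast and basket below 0.05 m), for 0.8 s.
At the end, for the whole second after the job is handed in: The trigger is back at rest (under 0.03 rad); the middle of the basket's handle is within 10 mm (x, -8/+10 mm in z, 22 mm along the bar) of the hook seat, the basket within 0.2 rad of level and at rest, the cast lying on its floor, and the fingers off everything (all of step 1 and value of joint trigger below 0.03 rad and linear speed of basket below 0.05 m/s and angular speed of basket below 0.4 rad/s); the robot touches nothing.
It fails at once if the jar knocked away (moved more than 25 mm) (distance of jar from where it was at the start of the episode above 0.025 m).
It fails at once if the bowl knocked away (moved more than 25 mm) (distance of bowl from where it was at the start of the episode above 0.025 m).
It fails at once if the bur block knocked away (moved more than 25 mm) (distance of bur_block from where it was at the start of the episode above 0.025 m).
It fails at once if the basket is banged down or forced against the hook or station (over 40 N) (contact force between basket and station above 40 N).
It fails at once if the gun handle is crushed (over 80 N) (contact force between the fingers and gun_handle above 80 N).
It also fails if it takes over 70 s, if anything falls off the work surface, if the arm or the gripper's body presses on something with over 40 N, if the wrist force passes 120 N, or if a joint passes its speed limit or range.

## Working session

There is one attempt and no reset: what is moved stays moved. The work goes in short steps, Python scripts to look and compute and a tool call to move; the robot and the scene stay as the last step left them, time stands still between calls to the robot, and variables do not carry over. Pictures are saved under pics/ and viewed, at most 10 in all, crops included, and the job is handed in when it is done.

Besides the shell and the picture viewer there is one more tool, called after ">>>" in YAML: its name, and indented under it one key for each argument. play_rows: Moves the arm, as the interface text tells. Its arguments: {"type":"object","properties":{"steps":{"type":"array","items":{"type":"array","items":{"type":"array","items":{"type":"number"}}}},"force":{"type":"number"}},"required":["steps"]}

```bash
mkdir -p pics; ls
cat > h.py <<'E'
import numpy as np, cv2
from cell import get_obs, read_camera, sign_off, silhouettes
def shot(n,f=None):
    c=read_camera(n)
    if f: cv2.imwrite('pics/'+f,c['frame'][:,:,::-1])
    return c
def proj(c,P):
    P=np.atleast_2d(P); q=(c['view']@np.c_[P,np.ones(len(P))].T)[:3]
    u=np.asarray(c['intrinsics'])@np.array([q[0],-q[1],-q[2]]); return (u[:2]/u[2]).T
def ray(c,uv):
    V=np.asarray(c['view']);K=np.asarray(c['intrinsics'])
    d=np.linalg.inv(K)@np.array([uv[0],uv[1],1.]); d=np.array([d[0],-d[1],-d[2]])
    R=V[:3,:3]; return -R.T@V[:3,3], R.T@d/np.linalg.norm(d)
def onz(c,uv,z):
    o,d=ray(c,uv); return o+d*(z-o[2])/d[2]
def tri(c1,u1,c2,u2):
    o1,d1=ray(c1,u1);o2,d2=ray(c2,u2)
    t=np.linalg.lstsq(np.c_[d1,-d2],o2-o1,rcond=None)[0]
    a=o1+d1*t[0];b=o2+d2*t[1]; return (a+b)/2,np.linalg.norm(a-b)
E
python3 - <<'E'
from h import *
print(get_obs())
a=shot('scene','s0.png');b=shot('top','t0.png')
for c in (a,b): print(ray(c,(280,210)),c['intrinsics'])
for n in ['basket','cast','station','gun_handle','trigger','jar','bowl','bur_block']:
  for cam in ('scene','top'):
    try:
      for r in silhouettes(cam,n): print(n,cam,round(r['p'],2),r['extent'],r['pixels'].sum())
    except Exception as e: print(n,cam,e)
E
```

```text
pics
{'time_s': 0.0, 'qpos': array([76.15027259, 18.43843969, -4.0149615 , 83.17435287,  1.29462092,
       78.54134281, -3.26088252]), 'joint_velocities': array([ 0.08091245, -0.05439461,  0.01938115, -0.00036056, -0.18739453,
       -0.01703574,  0.01429934]), 'effort': array([ 9.50255926e-04, -4.91294074e+01, -4.03361712e-01, -3.12526882e+01,
       -6.37930096e-02,  4.37905372e-02,  1.61596613e-04]), 'tool_pos': array([ 0.16428403, -0.62832454,  0.22147328]), 'tool_rot': array([-1.79891085e+02,  5.58607384e-03,  1.46579711e+01]), 'force': array([-0.3812495 , -0.20105221,  0.13541502]), 'wrist_torque': array([ 0.02092013, -0.03070828,  0.05883008]), 'grasp_force': 0.0, 'grip_width': 0.08721780126554442}
(array([1.41238306, 0.51535583, 1.03854934]), array([-0.66145007, -0.34599452, -0.66541085])) [[451.64614304   0.         278.06100509]
 [  0.         451.64614304 207.16327065]
 [  0.           0.           1.        ]]
(array([0.35136811, 0.02841312, 1.36715681]), array([ 0.12411305,  0.02491753, -0.99195517])) [[502.45068238   0.         280.80979338]
 [  0.         502.45068238
[... 604 characters left out ...]
163
station top 0.76 [232.0, 123.9, 366.8, 192.5] 5349
gun_handle scene 0.65 [295.8, 226.0, 305.5, 254.1] 216
gun_handle scene 0.54 [183.5, 167.4, 315.7, 307.9] 5382
gun_handle top 0.62 [246.0, 183.1, 256.5, 193.8] 90
trigger scene 0.71 [295.9, 227.8, 303.8, 252.3] 185
jar scene 0.77 [188.2, 186.2, 207.7, 209.8] 380
jar scene 0.66 [248.2, 189.2, 273.1, 210.2] 354
jar top 0.68 [403.0, 211.0, 429.4, 236.5] 517
jar top 0.68 [155.0, 206.5, 211.4, 248.1] 1105
bowl scene 0.76 [247.2, 188.9, 271.9, 208.8] 382
bowl top 0.85 [325.4, 243.3, 356.5, 271.6] 796
bowl top 0.74 [173.2, 218.7, 197.5, 232.8] 251
bowl top 0.29 [235.6, 250.0, 261.9, 277.6] 507
bur_block top 0.81 [231.3, 247.4, 263.8, 276.1] 539
```

Run:
```python
import cv2
for f,x,y,w,h,s in (('t0',110,100,340,200,2.35),('s0',170,150,270,200,2.9)):
    im=cv2.imread(f'pics/{f}.png')[y:y+h,x:x+w]
    cv2.imwrite(f'pics/{f}c.png',cv2.resize(im,None,fx=s,fy=s,interpolation=3))
```

```text
(no output)
```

View pics/t0c.png

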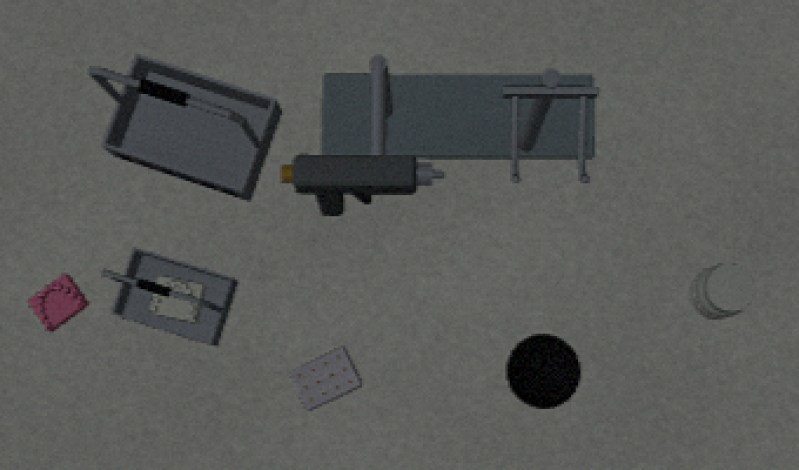

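View pics/s0c.png

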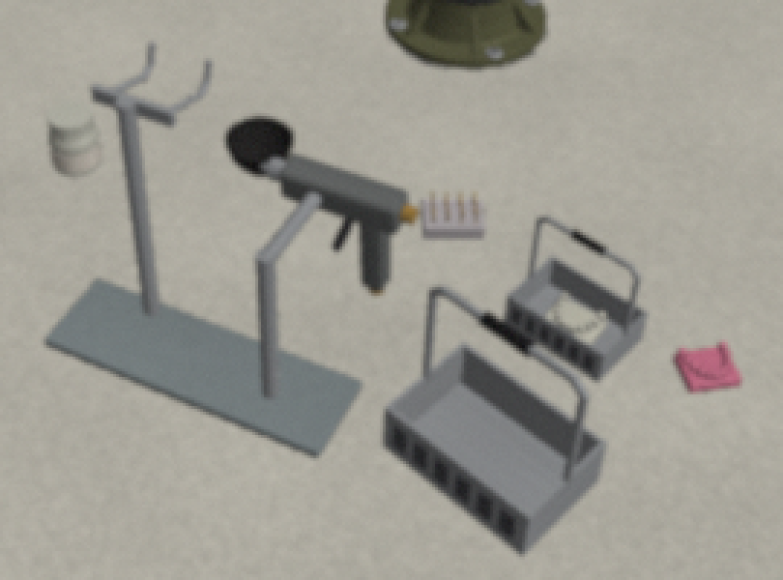

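The top picture shows the small basket with the white cast at about (184,226). The sleeve is near (175,223), the hook tips near (329,176) and (359,176), the jar on the right, the bowl at (341,258) and the bur block at (248,261). The scene picture shows the same layout, with the sleeve near (373,233) and the tips near (223,166) and (242,172).

```bash
cat > m.py <<'E'
from h import *
a=shot('scene');b=shot('top')
def dark(c,x0,y0,x1,y1,th):
    g=c['frame'][y0:y1,x0:x1].astype(float).mean(2); m=g<th
    n,l,s,ce=cv2.connectedComponentsWithStats(m.astype(np.uint8))
    i=1+np.argmax(s[1:,4]); p=np.argwhere(l==i)[:,::-1]+[x0,y0]
    mu=p.mean(0); w,v=np.linalg.eigh(np.cov(p.T)); d=v[:,1]; t=(p-mu)@d
    return mu,mu+d*t.min(),mu+d*t.max(),len(p),d
A=dark(a,362,225,385,242,45);B=dark(b,166,215,186,230,30)
print(A,B)
mid,e=tri(a,A[0],b,B[0]);print('sleeve',mid,e)
e1=[tri(a,A[i],b,B[j]) for i,j in ((1,1),(2,2),(1,2),(2,1))]
print(e1)
T=lambda u,v:(110+u/2.35,100+v/2.35); S=lambda u,v:(170+u/2.9,150+v/2.9)
for n,t,s in (('tipR',(585,178),(153,46)),('tipL',(515,178),(208,64)),('cbR',(598,90),(95,90)),('cbL',(502,90),(172,120)),
  ('gunrear',(282,173),(416,214)),('nozzle',(443,174),(264,165))):
    print(n,tri(b,T(*t),a,S(*s)))
for n,t in (('pl1',(323,75)),('pl2',(593,73)),('pl3',(594,158)),('pl4',(323,157))): print(n,onz(b,T(*t),.012))
# basket rim corners z=.042
for t in ((137,250),(237,279),(217,345),(113,313)): print('rim',onz(b,T(*t),.042))
for n,uv,z in (('jar',(416,224),.04),('bowl',(341,257.5),.045),('bur',(247.5,261.5),.02)): print(n,onz(b,uv,z))
E
python3 m.py
```

```text
(array([372., 233.]), array([375.87597447, 235.2168483 ]), array([368.12402553, 230.7831517 ]), 9, array([-0.86804957, -0.49647753])) (array([175.05555556, 221.90740741]), array([181.6997292 , 223.96813132]), array([168.36241714, 219.83149682]), 54, array([-0.95511544, -0.29623386]))
sleeve [0.47193906 0.32077979 0.12595654] 0.000231948560626004
[(array([0.46462839, 0.31934014, 0.10918792]), np.float64(0.02463423092609918)), (array([0.47938897, 0.32213852, 0.1432164 ]), np.float64(0.023640172952977767)), (array([0.47715379, 0.33552337, 0.12853503]), np.float64(0.003192777723285442)), (array([0.46676035, 0.30596133, 0.12355731]), np.float64(0.0034349401273994686))]
tipR (array([ 0.5652828 , -0.11383796,  0.27887291]), np.float64(0.004828197673057633))
tipL (array([ 0.5649171 , -0.04970267,  0.27840536]), np.float64(0.0023498214961856193))
cbR (array([ 0.64938312, -0.12523466,  0.27880744]), np.float64(0.006599271354161616))
cbL (array([ 0.65011351, -0.03695899,  0.27548254]), np.float64(0.00224056608110753))
gunrear (array([0.58231326, 0.18088184, 0.19426399]), np.float64(0.004617926044253944))
nozzle (array([0.58422495, 0.01821445, 0.19138   ]), np.float64(0.005577792629637662))
pl1 [0.73793271 0.1575335  0.012     ]
pl2 [ 0.74508344 -0.1606938   0.012     ]
pl3 [ 0.64312324 -0.16184678  0.012     ]
pl4 [0.63912785 0.15462268 0.012     ]
rim [0.52147247 0.3605973  0.042     ]
rim [0.49043347 0.2451899  0.042     ]
rim [0.41543915 0.26483891 0.042     ]
rim [0.44919553 0.38426648 0.042     ]
jar [ 0.48674538 -0.29785152  0.04      ]
bowl [ 0.39459978 -0.10046566  0.045     ]
bur [0.37974709 0.14614391 0.02      ]
```

```bash
cat > plan.py <<'E'
from h import *
from scipy.spatial.transform import Rotation as R
def plan(tgts,start=None,vmax=.045,wmax=.14,cyl=False,grip=.06):
    """tgts: (x,y,z,[rpy deg]) ; prints rounded rows"""
    o=get_obs(); p=np.array(o['tool_pos']) if start is None else np.array(start[0]); r=R.from_euler('xyz',o['tool_rot'] if start is None else start[1],degrees=True)
    k=0
    for t in tgts:
        P1=np.array(t[:3],float); r1=R.from_euler('xyz',t[3],degrees=True); v=t[4] if len(t)>4 else vmax
        c0=np.array([np.hypot(*p[:2]),np.arctan2(p[1],p[0])]);c1=np.array([np.hypot(*P1[:2]),np.arctan2(P1[1],P1[0])])
        w=(r.inv()*r1).as_rotvec(); p0,r0=p,r
        L=np.linalg.norm(P1-p0) if not cyl else np.hypot(np.hypot((c1-c0)[1]*max(c0[0],c1[0]),c1[0]-c0[0]),P1[2]-p0[2])
        n=max(1,int(np.ceil(max(L/v,np.linalg.norm(w)/wmax))))
        for i in range(1,n+1):
            f=i/n; q=p0+f*(P1-p0)
            if cyl: c=c0+f*(c1-c0); q[:2]=c[0]*np.cos(c[1]),c[0]*np.sin(c[1])
            d=np.round(r.inv().apply(q-p),4 if v<.02 else 3); u=np.round((r.inv()*(r0*R.from_rotvec(w*f))).as_rotvec(),3)
            p=p+r.apply(d); r=r*R.from_rotvec(u)
            print([*(d+0.).tolist(),*(u+0.).tolist(),grip],end=',' if (k+1)%12 else '\n\n'); k+=1
    print('\nrows',k,'end',p,r.as_euler('xyz',degrees=True))
E
python3 - <<'E'
from plan import *
plan([(.164,-.629,.40,[180,0,14.66]),(.472,.321,.40,[180,0,74]),(.472,.321,.25,[180,0,74])],cyl=True)
E
```

```text
[0.0, 0.0, -0.044, 0.0, 0.0, 0.0, 0.06],[0.0, 0.0, -0.045, 0.0, 0.0, 0.0, 0.06],[0.0, 0.0, -0.044, 0.0, 0.0, 0.0, 0.06],[-0.001, 0.0, -0.044, 0.0, 0.0, 0.0, 0.06],[0.044, -0.004, 0.0, 0.0, 0.0, -0.037, 0.06],[0.044, -0.006, 0.0, 0.0, 0.0, -0.037, 0.06],[0.044, -0.007, 0.0, 0.0, 0.0, -0.037, 0.06],[0.043, -0.008, 0.0, 0.0, 0.0, -0.037, 0.06],[0.042, -0.01, 0.0, 0.0, 0.0, -0.037, 0.06],[0.042, -0.011, 0.0, 0.0, 0.0, -0.037, 0.06],[0.042, -0.012, 0.0, 0.0, 0.0, -0.037, 0.06],[0.041, -0.013, 0.0, 0.0, 0.0, -0.037, 0.06]

[0.04, -0.015, 0.0, 0.0, 0.0, -0.037, 0.06],[0.039, -0.016, 0.0, 0.0, 0.0, -0.037, 0.06],[0.039, -0.017, 0.0, 0.0, 0.0, -0.037, 0.06],[0.039, -0.018, 0.0, 0.0, 0.0, -0.037, 0.06],[0.037, -0.02, 0.0, 0.0, 0.0, -0.037, 0.06],[0.037, -0.02, 0.0, 0.0, 0.0, -0.037, 0.06],[0.035, -0.021, 0.0, 0.0, 0.0, -0.037, 0.06],[0.035, -0.023, 0.0, 0.0, 0.0, -0.037, 0.06],[0.034, -0.023, 0.0, 0.0, 0.0, -0.037, 0.06],[0.034, -0.025, 0.0, 0.0, 0.0, -0.037, 0.06],[0.032, -0.025, 0.0, 0.0, 0.0, -0.037, 0.06],[0.031, -0.026, 0.0, 0.0, 0.0, -0.037, 0.06]

[0.03, -0.027, 0.0, 0.0, 0.0, -0.037, 0.06],[0.029, -0.028, 0.0, 0.0, 0.0, -0.037, 0.06],[0.029, -0.028, 0.0, 0.0, 0.0, -0.037, 0.06],[0.027, -0.03, 0.0, 0.0, 0.0, -0.037, 0.06],[0.026, -0.03, 0.0, 0.0, 0.0, -0.037, 0.06],[0.025, -0.031, 0.0, 0.0, 0.0, -0.037, 0.06],[0.024, -0.031, 0.0, 0.0, 0.0, -0.037, 0.06],[0.022, -0.032, -0.001, 0.0, 0.0, -0.037, 0.06],[0.0, 0.0, 0.038, 0.0, 0.0, 0.0, 0.06],[0.0, 0.0, 0.037, 0.0, 0.0, 0.0, 0.06],[0.0, 0.0, 0.038, 0.0, 0.0, 0.0, 0.06],[0.0, 0.0, 0.037, 0.0, 0.0, 0.0, 0.06]


rows 36 end [0.47172096 0.32060285 0.25048237] [1.79998043e+02 7.52215363e-03 7.40208483e+01]
```

>>> play_rows:
  steps:
    - [[0,0,-0.044,0,0,0,0.06],[0,0,-0.045,0,0,0,0.06],[0,0,-0.044,0,0,0,0.06],[0,0,-0.044,0,0,0,0.06],[0.044,-0.004,0,0,0,-0.037,0.06],[0.044,-0.006,0,0,0,-0.037,0.06],[0.044,-0.007,0,0,0,-0.037,0.06],[0.043,-0.008,0,0,0,-0.037,0.06],[0.042,-0.01,0,0,0,-0.037,0.06],[0.042,-0.011,0,0,0,-0.037,0.06],[0.042,-0.012,0,0,0,-0.037,0.06],[0.041,-0.013,0,0,0,-0.037,0.06]]

```text
time_s: 2.2
tool_pos: [0.4534, -0.4353, 0.3994]
tool_rot: [180.0, -0.0, 31.7]
force: [-0.2, -0.8, 0.1]
grip_width: 0.06
grasp_force: 0.0
```

>>> play_rows:
  steps:
    - [[0.04,-0.015,0,0,0,-0.037,0.06],[0.039,-0.016,0,0,0,-0.037,0.06],[0.039,-0.017,0,0,0,-0.037,0.06],[0.039,-0.018,0,0,0,-0.037,0.06],[0.037,-0.02,0,0,0,-0.037,0.06],[0.037,-0.02,0,0,0,-0.037,0.06],[0.035,-0.021,0,0,0,-0.037,0.06],[0.035,-0.023,0,0,0,-0.037,0.06],[0.034,-0.023,0,0,0,-0.037,0.06],[0.034,-0.025,0,0,0,-0.037,0.06],[0.032,-0.025,0,0,0,-0.037,0.06],[0.031,-0.026,0,0,0,-0.037,0.06]]

```text
time_s: 3.4
tool_pos: [0.5936, 0.0319, 0.3994]
tool_rot: [180.0, -0.0, 57.1]
force: [0.6, 0.4, -0.3]
grip_width: 0.0599
grasp_force: 0.0
```

>>> play_rows:
  steps:
    - [[0.03,-0.027,0,0,0,-0.037,0.06],[0.029,-0.028,0,0,0,-0.037,0.06],[0.029,-0.028,0,0,0,-0.037,0.06],[0.027,-0.03,0,0,0,-0.037,0.06],[0.026,-0.03,0,0,0,-0.037,0.06],[0.025,-0.031,0,0,0,-0.037,0.06],[0.024,-0.031,0,0,0,-0.037,0.06],[0.022,-0.032,0,0,0,-0.037,0.06],[0,0,0.038,0,0,0,0.06],[0,0,0.037,0,0,0,0.06],[0,0,0.038,0,0,0,0.06],[0,0,0.037,0,0,0,0.06]]

```text
time_s: 4.6
tool_pos: [0.4726, 0.3206, 0.2482]
tool_rot: [180.0, 0.0, 74.0]
force: [-0.7, 0.4, -0.4]
grip_width: 0.0599
grasp_force: 0.0
```

>>> play_rows:
  steps:
    - [[0,0,0.035,0,0,0,0.06],[0,0,0.035,0,0,0,0.06],[0,0,0.03,0,0,0,0.06],[0,0,0,0,0,0,0.06],[0,0,0,0,0,0,0.06]]

```text
time_s: 5.1
tool_pos: [0.4728, 0.3209, 0.1501]
tool_rot: [-180.0, -0.0, 74.0]
force: [0.3, 0.8, 0.4]
grip_width: 0.0596
grasp_force: 0.0
```

Run:
```python
from h import *
c=shot('scene'); o=get_obs(); print(o['tool_pos'],proj(c,o['tool_pos']),proj(c,[.472,.321,.126]))
f=c['frame'][190:290,330:430,::-1]; cv2.imwrite('pics/g.png',cv2.resize(f,None,fx=6,fy=6,interpolation=3))
```

```text
[0.47349415 0.32156794 0.15118055] [[373.22690864 227.07723135]] [[372.02748219 233.02974503]]
```

View pics/g.png

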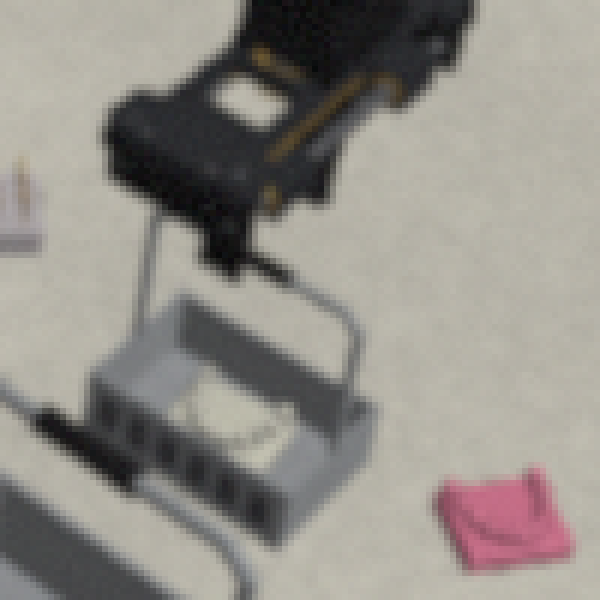

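The front finger (crop 228,240) straddles the sleeve (crop 258,260), which is as expected, so I'll descend and pinch.

>>> play_rows:
  steps:
    - [[0,0,0.015,0,0,0,0.06],[0,0,0.015,0,0,0,0.06],[0,0,0.012,0,0,0,0.06],[0,0,0,0,0,0,0.03],[0,0,0,0,0,0,0.02],[0,0,0,0,0,0,0.015],[0,0,0,0,0,0,0.005],[0,0,0,0,0,0,0.005],[0,0,0,0,0,0,0.005]]
  force: 30

```text
time_s: 6.05
tool_pos: [0.4729, 0.3209, 0.1078]
tool_rot: [180.0, -0.0, 74.0]
force: [0.9, -0.1, -1.1]
grip_width: 0.0199
grasp_force: 0.0
```

>>> play_rows:
  steps:
    - [[0,0,0,0,0,0,0.005],[0,0,0,0,0,0,0.005],[0,0,-0.003,0,0,0,0.005],[0,0,-0.007,0,0,0,0.005],[0,0,-0.01,0,0,0,0.005],[0,0,-0.01,0,0,0,0.005],[0,0,-0.007,0,0,0,0.005],[0,0,-0.003,0,0,0,0.005]]

```text
time_s: 6.85
tool_pos: [0.4732, 0.3212, 0.1489]
tool_rot: [179.9, -0.1, 74.0]
force: [-0.2, 0.0, -3.7]
grip_width: 0.0086
grasp_force: 30.0
```

Run:
```python
from h import *
o=get_obs();print(o['grip_width'],o['grasp_force'],o['force'],o['wrist_torque'],o['tool_pos'])
c=shot('scene')
f=c['frame'][190:290,330:430,::-1]; cv2.imwrite('pics/g2.png',cv2.resize(f,None,fx=6,fy=6,interpolation=3))
```

```text
0.00863264281886259 29.9849970638752 [-0.15993983  0.02870813 -3.68701539] [-0.026923   -0.11707752  0.02443208] [0.47323159 0.32122885 0.14886585]
```

View pics/g2.png

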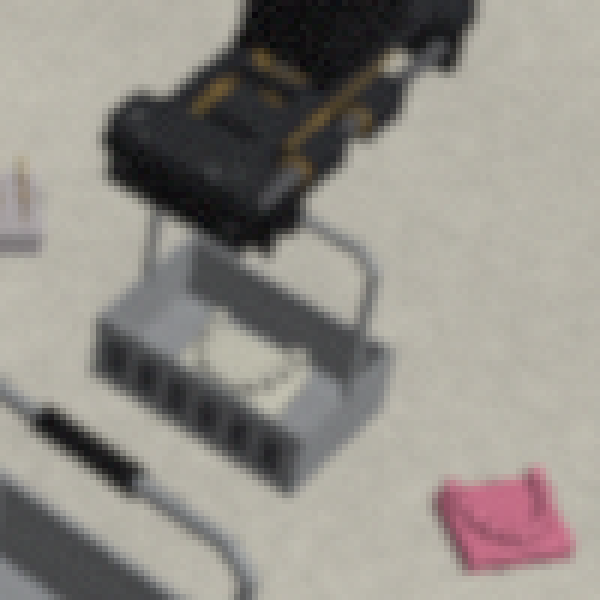

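>>> play_rows:
  steps:
    - [[0,0,-0.01,0,0,0,0.005],[0,0,-0.02,0,0,0,0.005],[0,0,-0.025,0,0,0,0.005],[0,0,-0.025,0,0,0,0.005],[0,0,-0.025,0,0,0,0.005],[0,0,-0.02,0,0,0,0.005],[0,0,-0.012,0,0,0,0.005],[0,0,0,0,0,0,0.005]]

```text
time_s: 7.7
tool_pos: [0.4732, 0.3215, 0.2862]
tool_rot: [179.9, -0.1, 74.0]
force: [-0.1, 1.9, -3.1]
grip_width: 0.0083
grasp_force: 30.0
```

Run:
```python
from plan import *
o=get_obs();print(o['grip_width'],o['force'],o['tool_pos'])
plan([(.473,.301,.286,[180,0,74],.012),(.475,-.065,.286,[180,0,90.5],.026),(.475,-.083,.286,[180,0,90.5],.012)],grip=.005)
```

```text
0.008259354307801763 [-0.06498542  1.8775248  -3.06332245] [0.47324424 0.32149599 0.28623087]
[-0.0099, 0.0027, 0.0001, 0.001, -0.001, 0.0, 0.005],[-0.0099, 0.0027, 0.0001, 0.001, -0.001, 0.0, 0.005],[-0.023, 0.007, 0.0, 0.0, 0.0, -0.019, 0.005],[-0.024, 0.006, 0.0, 0.0, 0.0, -0.019, 0.005],[-0.024, 0.006, 0.0, 0.0, 0.0, -0.02, 0.005],[-0.023, 0.006, 0.0, 0.0, 0.0, -0.019, 0.005],[-0.024, 0.005, 0.0, 0.0, 0.0, -0.019, 0.005],[-0.024, 0.004, 0.0, 0.0, 0.0, -0.019, 0.005],[-0.024, 0.004, 0.0, 0.0, 0.0, -0.019, 0.005],[-0.024, 0.004, 0.0, 0.0, 0.0, -0.019, 0.005],[-0.025, 0.003, 0.0, 0.0, 0.0, -0.02, 0.005],[-0.024, 0.003, 0.0, 0.0, 0.0, -0.019, 0.005]

[-0.024, 0.002, 0.0, 0.0, 0.0, -0.019, 0.005],[-0.024, 0.002, 0.0, 0.0, 0.0, -0.019, 0.005],[-0.025, 0.001, 0.0, 0.0, 0.0, -0.019, 0.005],[-0.024, 0.001, 0.0, 0.0, 0.0, -0.019, 0.005],[-0.025, 0.001, 0.0, 0.0, 0.0, -0.02, 0.005],[-0.0088, -0.0003, 0.0, 0.0, 0.0, 0.0, 0.005],[-0.0088, -0.0003, 0.0, 0.0, 0.0, 0.0, 0.005],
rows 19 end [ 0.47501346 -0.08297039  0.28601566] [1.79998872e+02 9.10919515e-04 9.05215333e+01]
```

>>> play_rows:
  steps:
    - [[-0.01,0.003,0,0,0,0,0.005],[-0.01,0.003,0,0,0,0,0.005],[-0.023,0.007,0,0,0,-0.019,0.005],[-0.024,0.006,0,0,0,-0.019,0.005],[-0.024,0.006,0,0,0,-0.02,0.005],[-0.023,0.006,0,0,0,-0.019,0.005],[-0.024,0.005,0,0,0,-0.019,0.005],[-0.024,0.004,0,0,0,-0.019,0.005],[-0.024,0.004,0,0,0,-0.019,0.005],[-0.024,0.004,0,0,0,-0.019,0.005],[-0.025,0.003,0,0,0,-0.02,0.005],[-0.024,0.003,0,0,0,-0.019,0.005]]

```text
time_s: 8.9
tool_pos: [0.4733, 0.0533, 0.2835]
tool_rot: [-179.9, 0.0, 85.0]
force: [0.9, 0.2, -3.2]
grip_width: 0.0088
grasp_force: 30.0
```

>>> play_rows:
  steps:
    - [[-0.024,0.002,0,0,0,-0.019,0.005],[-0.024,0.002,0,0,0,-0.019,0.005],[-0.025,0.001,0,0,0,-0.019,0.005],[-0.024,0.001,0,0,0,-0.019,0.005],[-0.025,0.001,0,0,0,-0.02,0.005],[-0.009,0,0,0,0,0,0.005],[-0.009,0,0,0,0,0,0.005],[0,0,0,0,0,0,0.005],[0,0,0,0,0,0,0.005]]

```text
time_s: 9.8
tool_pos: [0.4755, -0.0832, 0.2844]
tool_rot: [-180.0, -0.0, 90.6]
force: [0.4, 0.7, -3.2]
grip_width: 0.0087
grasp_force: 30.0
```

Run:
```python
from h import *
o=get_obs();print(o['grip_width'],o['force'],o['tool_pos'],o['tool_rot'])
c=shot('scene'); t=shot('top')
f=c['frame'][130:230,190:310,::-1]; f=cv2.resize(f,None,fx=5,fy=5,interpolation=3)
g=t['frame'][120:240,300:400,::-1]; g=cv2.resize(g,None,fx=2,fy=500/120,interpolation=3) if 0 else cv2.resize(g,(417//2,250),interpolation=3)
h=np.zeros((500,209,3),np.uint8);h[:g.shape[0],:g.shape[1]]=g
cv2.imwrite('pics/k1.png',np.hstack([f,h][:2]) if h.shape[0]==f.shape[0] else f)
```

```text
0.008742077689788519 [ 0.41531025  0.72361549 -3.19431878] [ 0.47554514 -0.08320537  0.28440044] [-1.79987029e+02 -4.85964694e-02  9.05739285e+01]
```

View pics/k1.png

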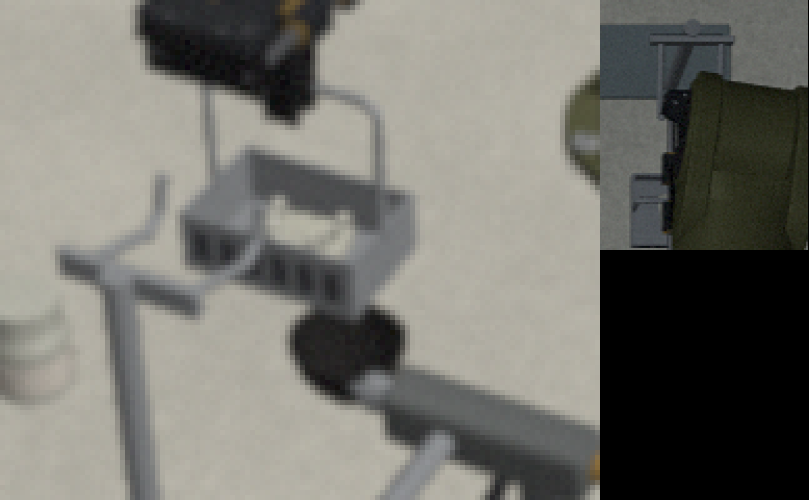

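Run:
```python
from h import *
c=shot('scene')
C=lambda P:(proj(c,P)-[190,130])*5+2
print('tips',C([[.565,-.114,.289],[.565,-.05,.289],[.565,-.114,.279],[.565,-.05,.279]]))
print('bar',C([[.4755,-.083+s,z] for z in (.3065,.30) for s in (-.05,.05)]))
print('prong low',C([[.575,-.05,.2625],[.585,-.05,.2625],[.585,-.114,.2625],[.57,-.114,.2625]]))
print('basket bottom corner +x+y, +x-y',C([[.5155,-.023,.1765],[.5155,-.143,.1765]]), C([[.5155,-.023,.2185],[.5155,-.143,.2185]]))
```

```text
tips [[160.04053103 165.77445413]
 [256.87295643 196.73624619]
 [161.57973636 180.10617648]
 [257.93290646 211.16145596]]
bar [[213.3733833   53.84862533]
 [361.24498909  97.63465258]
 [214.16357304  63.16032382]
 [361.56882937 107.05345718]]
prong low [[250.4196263  244.29367259]
 [241.08424884 254.05315762]
 [144.84933456 222.1880517 ]
 [159.31317522 208.08648146]]
basket bottom corner +x+y, +x-y [[349.44347951 316.61866121]
 [180.3478793  259.82120769]] [[347.14155424 261.43417754]
 [174.68728176 205.1871196 ]]
```

Basket hangs level with the cast in it, and the bar at z≈0.306 clears the tips (crop 164,177). Moving in over the prongs next.

>>> play_rows:
  steps:
    - [[0,0.003,0,0,0,0,0.005],[0,0.007,0,0,0,0,0.005],[0,0.011,0,0,0,0,0.005],[-0.001,0.014,0,0,0,0,0.005],[-0.001,0.016,0,0,0,0,0.005],[-0.001,0.016,0,0,0,0,0.005],[0,0.014,0,0,0,0,0.005],[0,0.012,0,0,0,0,0.005],[0,0.008,0,0,0,0,0.005],[0,0.0045,0,0,0,0,0.005],[0,0.002,0,0,0,0,0.005],[0,0,0,0,0,0,0.005]]

```text
time_s: 11.15
tool_pos: [0.5831, -0.0864, 0.2845]
tool_rot: [-180.0, 0.0, 90.5]
force: [0.3, 0.7, -3.1]
grip_width: 0.0087
grasp_force: 30.0
```

>>> play_rows:
  steps:
    - [[0,0,0.004,0,0,0,0.005],[0,0,0.006,0,0,0,0.005],[0,0,0.006,0,0,0,0.005],[0,0,0.006,0,0,0,0.005],[0,0,0.004,0,0,0,0.005],[0,0,0.003,0,0,0,0.005],[0,0,0.002,0,0,0,0.005],[0,0,0,0,0,0,0.005]]

```text
time_s: 11.95
tool_pos: [0.583, -0.0864, 0.2533]
tool_rot: [-180.0, -0.0, 90.5]
force: [-0.5, 0.7, -1.5]
grip_width: 0.0084
grasp_force: 30.0
```

Run:
```python
from h import *
o=get_obs();print(o['grip_width'],o['force'],o['tool_pos'],o['tool_rot'])
c=shot('scene'); t=shot('top')
f=c['frame'][140:240,190:290,::-1]; f=cv2.resize(f,None,fx=6,fy=6,interpolation=3)
cv2.imwrite('pics/k2.png',f)
```

```text
0.008388053325226914 [-0.49504641  0.72977747 -1.54452062] [ 0.58302989 -0.08640383  0.25327297] [-1.79980301e+02 -5.85575226e-04  9.05190466e+01]
```

View pics/k2.png

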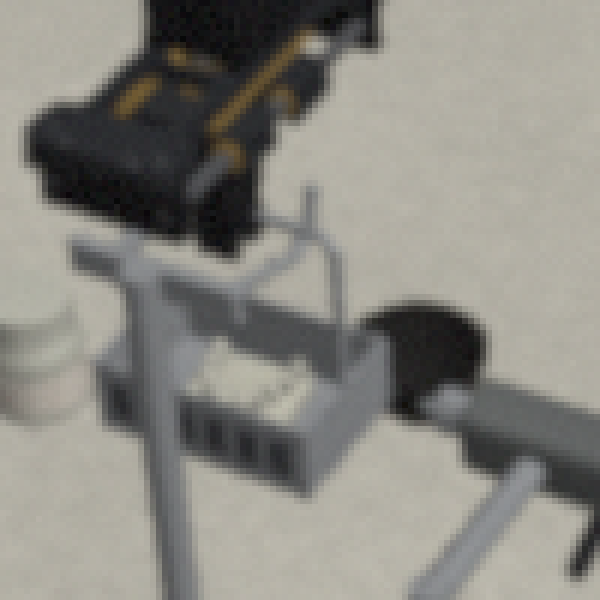

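Run:
```python
from h import *
c=shot('scene')
C=lambda P:(proj(c,P)-[190,140])*6+2.5
print('bar .2755 y -.05,-.03',C([[.583,-.05,.2755],[.583,-.03,.2755]]))
print('bar .266',C([[.583,-.05,.266],[.583,-.03,.266]]))
for x in (.55,.555,.56,.565,.57): print(x,C([[x,-.05,.289],[x,-.05,.278],[x,-.05,.266]]).round().tolist())
o=get_obs();print(o['force'],o['effort'],o['tool_pos'])
p=np.array([(312,186),(303,240),(240,283),(262,222),(325,240)]);p=(p-2.5)/6+[190,140]
# bar px -> y on plane x=.583 ; tip px -> on plane y=-.05
for q in p[:3]:
    O,d=ray(c,q); k=(-.05-O[1])/d[1]; print('on y=-.05',O+k*d)
for q in p[3:]:
    O,d=ray(c,q); k=(.583-O[0])/d[0]; print('on x=.583',O+k*d)
```

```text
bar .2755 y -.05,-.03 [[289.8703371  220.39083448]
 [327.02714518 232.55451278]]
bar .266 [[291.17398833 236.65895083]
 [328.15187889 248.85304484]]
0.55 [[325.0, 159.0], [326.0, 178.0], [328.0, 199.0]]
0.555 [[319.0, 165.0], [321.0, 184.0], [322.0, 204.0]]
0.56 [[314.0, 170.0], [315.0, 189.0], [317.0, 210.0]]
0.565 [[308.0, 176.0], [310.0, 195.0], [311.0, 216.0]]
0.57 [[303.0, 182.0], [304.0, 201.0], [306.0, 222.0]]
[-0.19178035  0.24060684 -2.87954525] [ 1.14037486e-02 -4.18302405e+01 -2.74867550e+00 -3.27045107e+01
 -5.65132499e-02  4.49118402e-02  5.67537347e-05] [ 0.58327829 -0.08640715  0.2538043 ]
on y=-.05 [ 0.56255318 -0.05        0.28171991]
on y=-.05 [ 0.57343692 -0.05        0.25743229]
on y=-.05 [ 0.62685781 -0.05        0.26969837]
on x=.583 [ 0.583      -0.06568576  0.26904566]
on x=.583 [ 0.583      -0.03139555  0.2706742 ]
```

>>> play_rows:
  steps:
    - [[0,0,0.002,0,0,0,0.005],[0,0,0.002,0,0,0,0.005],[0,0,0.002,0,0,0,0.005],[0,0,0,0,0,0,0.005]]

```text
time_s: 12.5
tool_pos: [0.5828, -0.0864, 0.247]
tool_rot: [-180.0, -0.0, 90.5]
force: [0.1, -0.9, -3.1]
grip_width: 0.0083
grasp_force: 30.0
```

>>> play_rows:
  steps:
    - [[0,0,0.001,0,0,0,0.005],[0,0,0.001,0,0,0,0.005],[0,0,0,0,0,0,0.005]]

```text
time_s: 12.8
tool_pos: [0.583, -0.0864, 0.2454]
tool_rot: [-180.0, 0.0, 90.5]
force: [-0.0, -0.3, -3.0]
grip_width: 0.0083
grasp_force: 30.0
```

>>> play_rows:
  steps:
    - [[0,0,0.001,0,0,0,0.005],[0,0,0.001,0,0,0,0.005],[0,0,0,0,0,0,0.005]]

```text
time_s: 13.1
tool_pos: [0.5836, -0.0865, 0.2442]
tool_rot: [179.9, 0.0, 90.5]
force: [0.6, -0.6, -0.8]
grip_width: 0.0088
grasp_force: 29.8
```

>>> play_rows:
  steps:
    - [[0,0,0.001,0,0,0,0.005],[0,0,0,0,0,0,0.005],[0,0,0,0,0,0,0.005]]

```text
time_s: 13.4
tool_pos: [0.584, -0.0864, 0.2437]
tool_rot: [179.9, 0.0, 90.5]
force: [0.7, 0.2, 4.3]
grip_width: 0.0086
grasp_force: 29.3
```

>>> play_rows:
  steps:
    - [[0,0,-0.001,0,0,0,0.008],[0,0,0,0,0,0,0.01],[0,0,0,0,0,0,0.012],[0,0,0,0,0,0,0.016],[0,0,0,0,0,0,0.022],[0,0,0,0,0,0,0.03],[0,0,0,0,0,0,0.04],[0,0,0,0,0,0,0.04]]
  force: 10

```text
time_s: 14.2
tool_pos: [0.5829, -0.0865, 0.2433]
tool_rot: [-180.0, 0.0, 90.5]
force: [0.1, 0.3, -0.2]
grip_width: 0.0365
grasp_force: 0.0
```

>>> play_rows:
  steps:
    - [[0,0,-0.01,0,0,0,0.04],[0,0,-0.02,0,0,0,0.04],[0,0,-0.03,0,0,0,0.04],[0,0,-0.035,0,0,0,0.04],[0,0,-0.035,0,0,0,0.04]]

```text
time_s: 14.7
tool_pos: [0.5828, -0.0864, 0.3756]
tool_rot: [180.0, 0.0, 90.5]
force: [0.4, -0.6, -0.3]
grip_width: 0.04
grasp_force: 0.0
```

Run:
```python
from h import *
o=get_obs();print(o['grip_width'],o['force'],o['tool_pos'],o['tool_rot'])
c=shot('scene')
f=c['frame'][140:240,190:310,::-1]; f=cv2.resize(f,None,fx=6,fy=6,interpolation=3)
cv2.imwrite('pics/k3.png',f)
```

```text
0.039998578952019345 [ 0.4405774  -0.59629733 -0.28824853] [ 0.58284886 -0.08637276  0.37563355] [1.79978123e+02 1.24099553e-02 9.05161717e+01]
```

View pics/k3.png

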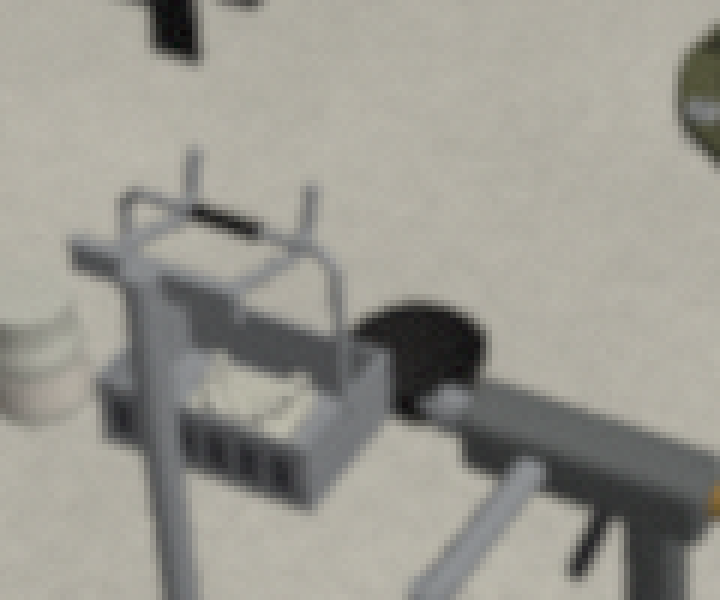

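Run:
```python
from h import *
c=shot('scene');t=shot('top')
U=lambda p:(np.array(p)-2.5)/6+[190,140]
for p in ((226,221),(195,210),(258,231)):print(onz(c,U(p),.266),onz(c,U(p),.260))
for p in ((195,152),(313,187)):print('tip',onz(c,U(p),.289),onz(c,U(p),.283))
for n in ('trigger','gun_handle'):
  for r in silhouettes('scene',n):
    q=np.argwhere(r['pixels'])[:,::-1];print(n,r['p'],r['extent'],q.mean(0))
# gun in crop: rear/handle points
for p in ((575,575),(600,520),(625,520),(690,520)): print(U(p))
```

```text
[ 0.58680275 -0.08337863  0.266     ] [ 0.58039088 -0.0880287   0.26      ]
[ 0.58631296 -0.10093295  0.266     ] [ 0.57989729 -0.10571936  0.26      ]
[ 0.58642662 -0.06599269  0.266     ] [ 0.58001183 -0.07050773  0.26      ]
tip [ 0.57311688 -0.10713002  0.289     ] [ 0.56639872 -0.1121129   0.283     ]
tip [ 0.5711755  -0.04375301  0.289     ] [ 0.5644418  -0.04822857  0.283     ]
gun_handle 0.48 [292.9, 225.5, 307.3, 253.8] [298.94208494 239.18532819]
[285.41666667 235.41666667]
[289.58333333 226.25      ]
[293.75 226.25]
[304.58333333 226.25      ]
```

Run:
```python
from plan import *
o=get_obs();print(o['qpos'])
c=shot('scene')
C=lambda P:(proj(c,P)-[190,140])*6+2.5
H=np.array([.582,.139,.178]); 
def g(x,y,z): return H+[x*np.cos(.1)+z*np.sin(.1)-.01*y,y+.01*x,z*np.cos(.1)-x*np.sin(.1)]
print('handle far face x+13, top & bottom',C([g(.013,-.013,-.002),g(.013,.013,-.002),g(.013,-.013,-.1),g(.013,.013,-.1)]).round().tolist())
print('trigger tip rest',C([g(.009,-.045,-.06)]).round(), 'squeeze',g(0,-.007,-.052))
f=c['frame'][190:270,260:330,::-1]; f=cv2.resize(f,None,fx=7,fy=7,interpolation=3)
for P in ([g(.013,-.013,-.0),g(.013,-.013,-.1)],[g(.013,.013,-.0),g(.013,.013,-.1)],[g(.009,-.04,-.052),g(.009,-.027,-.052)]):
  q=((proj(c,P)-[260,190])*7+3).astype(int); cv2.line(f,tuple(map(int,q[0])),tuple(map(int,q[1])),(0,0,255),1)
cv2.imwrite('pics/gun.png',f)
```

```text
[ 27.17347527  10.948519   -25.54534553  76.26488757   4.71903521
  93.83316322   2.87072377]
handle far face x+13, top & bottom [[617.0, 515.0], [668.0, 533.0], [622.0, 648.0], [671.0, 665.0]]
trigger tip rest [[564. 568.]] squeeze [0.57687866 0.132      0.12625978]
```

View pics/gun.png

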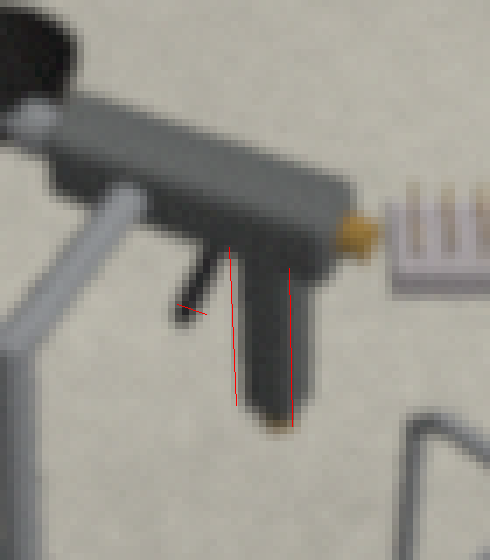

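The overlay (red model lines) shows the handle (dark, columns 245–312) about 4 mm further +y than my model. So the handle is at y≈0.142, and the squeeze centre at about (0.577, 0.135, 0.126).

Run:
```python
from plan import *
plan([(.583,-.086,.40,[180,0,90.5]),(.47,.131,.38,[180,0,180]),(.48,.131,.25,[180,58,180],.02)],grip=.087,wmax=.13)
```

```text
[0.0, 0.0, -0.027, -0.002, 0.0, 0.0, 0.087],[0.017, -0.009, 0.002, 0.0, 0.0, -0.12, 0.087],[0.017, -0.006, 0.001, 0.0, 0.0, -0.12, 0.087],[0.019, -0.004, 0.002, 0.0, 0.0, -0.12, 0.087],[0.019, -0.002, 0.001, 0.0, 0.0, -0.121, 0.087],[0.018, 0.0, 0.002, 0.0, 0.0, -0.12, 0.087],[0.019, 0.002, 0.001, 0.0, 0.0, -0.12, 0.087],[0.018, 0.005, 0.002, 0.0, 0.0, -0.12, 0.087],[0.018, 0.007, 0.001, 0.0, 0.0, -0.12, 0.087],[0.016, 0.009, 0.002, 0.0, 0.0, -0.12, 0.087],[0.016, 0.011, 0.001, 0.0, 0.0, -0.12, 0.087],[0.014, 0.012, 0.002, 0.0, 0.0, -0.121, 0.087]

[0.012, 0.015, 0.001, 0.0, 0.0, -0.12, 0.087],[0.011, 0.015, 0.002, 0.0, 0.0, -0.12, 0.087],[-0.001, 0.0, 0.016, 0.0, -0.126, 0.0, 0.087],[0.001, 0.0, 0.016, 0.0, -0.127, 0.0, 0.087],[0.002, 0.0, 0.016, 0.0, -0.126, 0.0, 0.087],[0.005, 0.0, 0.016, 0.0, -0.127, 0.0, 0.087],[0.007, 0.0, 0.015, 0.0, -0.126, 0.0, 0.087],[0.009, 0.0, 0.013, 0.0, -0.127, 0.0, 0.087],[0.01, 0.0, 0.013, 0.0, -0.126, 0.0, 0.087],[0.012, 0.0, 0.011, 0.0, -0.127, 0.0, 0.087],
rows 22 end [0.47954785 0.13087928 0.24996626] [ 179.99050719   58.00044745 -179.99844917]
```

>>> play_rows:
  steps:
    - [[0,0,-0.027,0,0,0,0.087],[0.017,-0.009,0.002,0,0,-0.12,0.087],[0.017,-0.006,0.001,0,0,-0.12,0.087],[0.019,-0.004,0.002,0,0,-0.12,0.087],[0.019,-0.002,0.001,0,0,-0.121,0.087],[0.018,0,0.002,0,0,-0.12,0.087],[0.019,0.002,0.001,0,0,-0.12,0.087],[0.018,0.005,0.002,0,0,-0.12,0.087],[0.018,0.007,0.001,0,0,-0.12,0.087],[0.016,0.009,0.002,0,0,-0.12,0.087],[0.016,0.011,0.001,0,0,-0.12,0.087],[0.014,0.012,0.002,0,0,-0.121,0.087]]

```text
time_s: 16.2
tool_pos: [0.4866, 0.0978, 0.3821]
tool_rot: [-179.9, -0.1, 166.5]
force: [0.7, -0.2, 0.3]
grip_width: 0.0874
grasp_force: 0.0
```

>>> play_rows:
  steps:
    - [[0.012,0.015,0.001,0,0,-0.12,0.087],[0.011,0.015,0.002,0,0,-0.12,0.087],[-0.001,0,0.016,0,-0.126,0,0.087],[0.001,0,0.016,0,-0.127,0,0.087],[0.002,0,0.016,0,-0.126,0,0.087],[0.005,0,0.016,0,-0.127,0,0.087]]

```text
time_s: 16.8
tool_pos: [0.4752, 0.1246, 0.3418]
tool_rot: [-178.9, 18.6, 179.4]
force: [0.0, -0.8, 0.8]
grip_width: 0.087
grasp_force: 0.0
```

```bash
python3 -c "
from h import *
print(get_obs()['qpos'])"
```

```text
[  1.56751311 -16.70913892 -20.03138848 106.59359765   1.47401014
  71.85301226  70.42483722]
```

```bash
cat > kin.py <<'E'
from plan import *
from scipy.optimize import least_squares
import itertools
D=[([76.15,18.438,-4.015,83.174,1.295,78.541,-3.261],[.16428,-.62832,.22147],[-179.89,0,14.658]),
([27.173,10.949,-25.545,76.265,4.719,93.833,2.871],[.58285,-.08637,.37563],[179.978,.012,90.516])]
o=get_obs(); D.append((list(o['qpos']),list(o['tool_pos']),list(o['tool_rot'])))
E=lambda ax,a:R.from_euler(ax,a,degrees=True)
def fk(q,p,s):
    h,a,b,L,e,w=p
    r=E('z',s[0]*q[0])*E('y',q[1]); x=np.array([0,0,h])+r.apply([0,0,a])
    r=r*E('z',s[1]*q[2]); x=x+r.apply([e,0,0]); r=r*E('y',q[3]); x=x+r.apply([-e,0,b])
    r=r*E('z',s[2]*q[4])*E('y',q[5]); x=x+r.apply([w,0,L]); return x,r*E('z',s[3]*q[6])
def fit():
    best=None
    for s in itertools.product((-1,),(1,-1),(1,-1),(1,-1)):
        def f(p): return np.concatenate([fk(q,p,s)[0]-x for q,x,_ in D])
        sol=least_squares(f,[.35,.35,.35,.25,0,0])
        rr=[E('xyz',t).inv()*fk(q,sol.x,s)[1] for q,x,t in D]
        oe=sum((rr[0].inv()*k).magnitude() for k in rr)
        v=(np.abs(sol.fun).max()*10+oe)
        if best is None or v<best[0]: best=(v,np.abs(sol.fun).max(),oe,sol.x,s,rr[0])
    return best
if __name__=='__main__':
    B=fit(); print(B[:5])
    _,_,_,p,s,r0=B
    lo=np.array([-163,-17,-79,4,-89,6.5,-154]);hi=np.array([163,119,71,140,269,117,154])
    def ik(pos,rpy,q0):
        def f(q):
            x,r=fk(q,p,s); return np.concatenate([(x-pos)*10,(E('xyz',rpy).inv()*r*r0.inv()).as_rotvec() if 0 else ((r*r0.inv()).inv()*E('xyz',rpy)).as_rotvec(),(q-q0)*2e-5])
        return least_squares(f,np.clip(q0,lo+.1,hi-.1),bounds=(lo,hi))
    q0=np.array(o['qpos'])
    for tilt in (45,50,55,60):
      for pos in ([.590,.133,.118],[.55,.131,.145],[.505,.131,.171]):
        S=ik(pos,[180,tilt,180],np.array([-10,20,0,100,0,20,80.]));print(tilt,pos,np.abs(S.fun[:6]).max().round(4),S.x.round(0))
E
python3 kin.py
```

```text
(np.float64(0.241044780169912), np.float64(0.024027510165003818), 0.0007696785198738184, array([ 0.42953514,  0.68575146,  0.4988202 ,  0.7323754 , -0.0348141 ,
        0.00616339]), (-1, -1, -1, -1))
45 [0.59, 0.133, 0.118] 0.1467 [-121.    4.   71.  140.   58.   33.  -12.]
45 [0.55, 0.131, 0.145] 0.1403 [ 23. -17. -65. 140.  31.  27.  19.]
45 [0.505, 0.131, 0.171] 0.1215 [ -6. -17. -49. 140.  35.  39.   6.]
50 [0.59, 0.133, 0.118] 0.1747 [-120.   18.   71.  140.   52.   27.  -13.]
50 [0.55, 0.131, 0.145] 0.1708 [-136.    9.   71.  140.   53.   42.  -21.]
50 [0.505, 0.131, 0.171] 0.1529 [ 11. -17. -76. 140.  39.  42.  -8.]
55 [0.59, 0.133, 0.118] 0.2571 [-123.   36.   71.  140.   41.   21.  -14.]
55 [0.55, 0.131, 0.145] 0.2498 [-133.   29.   71.  140.   42.   32.  -19.]
55 [0.505, 0.131, 0.171] 0.2348 [-146.   24.   71.  140.   40.   43.  -25.]
60 [0.59, 0.133, 0.118] 0.3233 [-129.   60.   71.  140.   14.   16.   -5.]
60 [0.55, 0.131, 0.145] 0.3145 [-136.   53.   71.  140.   21.   24.  -13.]
60 [0.505, 0.131, 0.171] 0.2917 [-146.   48.   71.  140.   24.   34.  -19.]
```

>>> play_rows:
  steps:
    - [[-0.029,0,0.01,0,0,0,0.087],[-0.029,0,0.01,0,0,0,0.087],[-0.02,0,0.01,0,0,0,0.087],[0,0,0,0,0,0,0.087],[0,0,0,0,0,0,0.087]]

```text
time_s: 17.3
tool_pos: [0.559, 0.1264, 0.3377]
tool_rot: [-179.0, 18.4, 179.7]
force: [-0.4, -0.2, -0.1]
grip_width: 0.0868
grasp_force: 0.0
```

```bash
cat > log.py <<'E'
from h import *; import json,os
o=get_obs(); L=json.load(open('d.json')) if os.path.exists('d.json') else []
L.append([list(map(float,o[k])) for k in ('qpos','tool_pos','tool_rot')]); json.dump(L,open('d.json','w')); print([np.round(v,3).tolist() for v in L[-1]])
E
python3 log.py
```

```text
[[2.474, -5.833, -20.572, 98.57, 4.981, 69.818, 70.184], [0.559, 0.126, 0.338], [-179.015, 18.377, 179.669]]
```

>>> play_rows:
  steps:
    - [[0,0,0,0,-0.1,0,0.087],[0,0,0,0,-0.1,0,0.087],[0,0,0,0,0,0,0.087],[0,0,0,0,0,0,0.087]]

```text
time_s: 17.7
tool_pos: [0.5589, 0.1265, 0.34]
tool_rot: [-178.9, 30.0, 179.9]
force: [1.2, -0.4, 0.5]
grip_width: 0.0872
grasp_force: 0.0
```

```bash
python3 log.py
```

```text
[[2.508, -14.296, -21.18, 108.378, 6.588, 57.026, 68.056], [0.559, 0.127, 0.34], [-178.896, 30.025, 179.919]]
```

```bash
cat > kin2.py <<'E'
from plan import *
from scipy.optimize import least_squares
import json
D=[([76.15,18.438,-4.015,83.174,1.295,78.541,-3.261],[.16428,-.62832,.22147],[-179.89,0,14.658]),
([27.173,10.949,-25.545,76.265,4.719,93.833,2.871],[.58285,-.08637,.37563],[179.978,.012,90.516]),
([1.5675,-16.709,-20.031,106.594,1.474,71.853,70.425],[.4752,.1246,.3418],[-178.9,18.6,179.4])]+json.load(open('d.json'))
E=lambda ax,a:R.from_euler(ax,a,degrees=True)
def fk(q,p):
    h,a,b,L,e1,e2,w=p
    r=E('z',-q[0])*E('y',q[1])*E('z',-q[2]); x=np.array([0,0,h])+r.apply([e1,0,a]); r=r*E('y',q[3]); x=x+r.apply([e2,0,b])
    r=r*E('z',-q[4])*E('y',q[5]); x=x+r.apply([w,0,L]); return x,r*E('z',-q[6])
f=lambda p:np.concatenate([fk(q,p)[0]-x for q,x,_ in D]+[(np.array(p)-P0)*3e-3])
P0=np.array([.3,.35,.35,.25,0,0,0])
sol=least_squares(f,P0); p=sol.x
r0=E('xyz',D[0][2]).inv()*fk(D[0][0],p)[1]
lo=np.array([-163,-17,-79,4,-89,6,-154]);hi=np.array([163,119,71,140,269,117,154])
def ik(pos,rpy,q0):
    g=lambda q:np.concatenate([(fk(q,p)[0]-pos)*10,((fk(q,p)[1]*r0.inv()).inv()*E('xyz',rpy)).as_rotvec(),(q-q0)*2e-5])
    return least_squares(g,np.clip(q0,lo+.1,hi-.1),bounds=(lo,hi))
if __name__=='__main__':
    print(p.round(4),(sol.fun[:3*len(D)].reshape(-1,3)*1e3).round(1).tolist(),r0.magnitude())
    print([round((E('xyz',t).inv()*fk(q,p)[1]*r0.inv()).magnitude(),3) for q,_,t in D])
    for tilt in (35,40,50,58):
      for pos in ([.590,.133,.118],[.505,.131,.171]):
        for j in (-20,):
          S=ik(pos,[180,tilt,180],np.array([2,-5,j,110,5,40,70.]));print(tilt,pos,np.abs(S.fun[:6]).max().round(4),S.x.round(0))
E
python3 kin2.py
```

```text
[ 0.3395  0.5981  0.5199  0.5219 -0.0118  0.064   0.027 ] [[23.1, 9.9, 0.3], [2.3, 19.6, 2.1], [-18.9, 6.8, -6.4], [0.9, 9.8, 0.6], [12.1, 5.4, 3.4]] 1.5708001617736682
[0.0, 0.001, 0.001, 0.0, 0.0]
35 [0.59, 0.133, 0.118] 0.0 [ -2.  -0. -26. 131.  41.  23.  28.]
35 [0.505, 0.131, 0.171] 0.0 [  4. -17. -30. 133.  13.  31.  53.]
40 [0.59, 0.133, 0.118] 0.0 [ -5.  -0. -27. 136.  69.  22.  -3.]
40 [0.505, 0.131, 0.171] 0.0 [ -9. -17. -26. 138.  33.  28.  29.]
50 [0.59, 0.133, 0.118] 0.0881 [-106.   11.   71.  140.   85.   19.  -30.]
50 [0.505, 0.131, 0.171] 0.0991 [  3. -17. -46. 140.  46.  29.   7.]
58 [0.59, 0.133, 0.118] 0.1575 [ 11.  38. -79. 140.  97.  82. -44.]
58 [0.505, 0.131, 0.171] 0.1694 [ 23. -17. -76. 140.  54.  34. -13.]
```

```bash
python3 - <<'E'
s=open('kin2.py').read()
s=s.replace("h,a,b,L,e1,e2,w=p","h,a,b,L,e1,e2,w,d0,d1,d2,d3=p").replace("r=E('z',-q[0])*E('y',q[1])*E('z',-q[2]); x=np.array([0,0,h])+r.apply([e1,0,a])","r=E('z',-q[0]); x=np.array([0,0,h])+r.apply([0,d0,0]); r=r*E('y',q[1])*E('z',-q[2]); x=x+r.apply([e1,d1,a])").replace("[e2,0,b]","[e2,d2,b]").replace("[w,0,L]","[w,d3,L]").replace(".25,0,0,0]",".25,0,0,0,0,0,0,0]").replace("*3e-3","*1e-3")
s=s.replace("(35,40,50,58)","(40,44,48,52)").replace("[.590,.133,.118],[.505,.131,.171]","[.577,.133,.122],[.53,.131,.17]").replace("(-20,)","(-20,20)")
open('kin2.py','w').write(s)
E
python3 kin2.py
```

```text
[ 2.492e-01  4.668e-01  5.172e-01  3.665e-01  1.500e-03  1.000e-04
  5.100e-03 -1.620e-02  2.100e-03  2.000e-03 -1.450e-02] [[-0.0, -0.0, -0.0], [0.0, 0.0, -0.1], [-0.0, -0.0, -0.1], [-0.1, 0.1, 0.4], [0.1, -0.0, -0.2]] 1.5708001617736682
[0.0, 0.001, 0.001, 0.0, 0.0]
40 [0.577, 0.133, 0.122] 0.0 [  8.  -5. -31. 132.  41.  20.  30.]
40 [0.577, 0.133, 0.122] 0.0 [-13.  -5. -11. 133.  46.  21.  26.]
40 [0.53, 0.131, 0.17] 0.0 [  2. -17. -27. 134.  21.  26.  48.]
40 [0.53, 0.131, 0.17] 0.0 [ -6. -16. -20. 135.  26.  27.  43.]
44 [0.577, 0.133, 0.122] 0.0 [ 10.  -6. -35. 136.  59.  16.  11.]
44 [0.577, 0.133, 0.122] 0.0 [-13.  -6. -13. 137.  64.  18.   8.]
44 [0.53, 0.131, 0.17] 0.0076 [-20. -17. -10. 138.  44.  26.  25.]
44 [0.53, 0.131, 0.17] 0.0076 [-20. -17. -10. 138.  44.  26.  25.]
48 [0.577, 0.133, 0.122] 0.0 [  1.  -6. -26. 139.  84.  17. -14.]
48 [0.577, 0.133, 0.122] 0.0 [-19.  -6.  -7. 140.  85.  19. -14.]
48 [0.53, 0.131, 0.17] 0.0253 [-17. -17. -14. 140.  53.  25.  14.]
48 [0.53, 0.131, 0.17] 0.0253 [-17. -17. -14. 140.  53.  25.  14.]
52 [0.577, 0.133, 0.122] 0.0175 [ 53. -16. -74. 140. 112.   6. -47.]
52 [0.577, 0.133, 0.122] 0.0175 [ 53. -16. -74. 140. 112.   6. -47.]
52 [0.53, 0.131, 0.17] 0.0666 [ -6. -17. -26. 140.  54.  24.  11.]
52 [0.53, 0.131, 0.17] 0.0666 [ -6. -17. -26. 140.  54.  24.  11.]
```

Run:
```python
from kin2 import *
from plan import plan
q=np.array(get_obs()['qpos'])
W=[([.535,.131,.27],35),([.53,.131,.21],38),([.53,.131,.17],40),([.545,.131,.153],41),([.56,.131,.137],42),([.576,.131,.121],42)]
for pos,t in W:
    S=ik(pos,[180,t,180],q);q=S.x;print(pos,t,np.abs(S.fun[:6]).max().round(4),q.round(1))
plan([(.535,.131,.27,[180,35,180],.03),(.53,.131,.21,[180,38,180],.03),(.53,.131,.17,[180,40,180],.02)],grip=.087)
```

```text
[0.535, 0.131, 0.27] 35 0.0321 [-15.8 -17.   -8.9 120.4  16.2  47.5  56.7]
[0.53, 0.131, 0.21] 38 0.0204 [-17.4 -17.   -9.4 129.2  23.9  37.   47.2]
[0.53, 0.131, 0.17] 40 0.0 [-14.1 -16.2 -12.9 135.   30.7  27.8  39.2]
[0.545, 0.131, 0.153] 41 0.0 [-11.3 -12.9 -15.1 135.4  36.7  24.   33.4]
[0.56, 0.131, 0.137] 42 0.0 [ -8.3  -9.6 -17.4 135.7  45.2  20.6  25.3]
[0.576, 0.131, 0.121] 42 0.0 [ -6.6  -5.8 -18.2 134.9  52.8  18.8  18.6]
[0.019, 0.002, 0.016, -0.007, -0.029, 0.0, 0.087],[0.019, 0.001, 0.016, -0.006, -0.029, 0.0, 0.087],[0.019, 0.002, 0.015, -0.007, -0.029, 0.0, 0.087],[0.013, 0.0, 0.015, 0.0, -0.017, 0.0, 0.087],[0.013, 0.0, 0.016, 0.0, -0.018, 0.0, 0.087],[0.013, 0.0, 0.015, 0.0, -0.017, 0.0, 0.087],[0.013, 0.0, 0.016, 0.0, -0.018, 0.0, 0.087],[0.012, 0.0, 0.015, 0.0, -0.017, 0.0, 0.087],
rows 8 end [0.53030213 0.13093163 0.17008999] [179.98705425  39.99388167 179.97402912]
```

Run:
```python
from kin2 import *
from plan import plan
q=np.array(get_obs()['qpos'])
W=[([.535,.131,.27],25),([.535,.131,.21],32),([.532,.131,.17],39)]
for pos,t in W:
    S=ik(pos,[180,t,180],q);q=S.x;print(pos,t,np.abs(S.fun[:6]).max().round(4),q.round(1))
plan([(.535,.131,.27,[180,25,180],.03),(.535,.131,.21,[180,32,180],.03),(.532,.131,.17,[180,39,180],.015)],grip=.087)
```

```text
[0.535, 0.131, 0.27] 25 0.0 [  2.  -12.7 -21.1 113.4   4.4  54.9  68.6]
[0.535, 0.131, 0.21] 32 0.0 [  3.1 -15.  -24.3 124.2   8.5  39.9  62.8]
[0.532, 0.131, 0.17] 39 0.0 [  7.7 -16.9 -31.3 133.   15.7  26.5  52.9]
[0.019, 0.002, 0.016, -0.007, 0.029, -0.001, 0.087],[0.018, 0.002, 0.017, -0.006, 0.029, 0.0, 0.087],[0.017, 0.001, 0.017, -0.007, 0.03, -0.001, 0.087],[0.009, 0.0, 0.018, 0.0, -0.041, 0.0, 0.087],[0.009, 0.0, 0.018, 0.0, -0.041, 0.0, 0.087],[0.01, 0.0, 0.017, 0.0, -0.04, 0.0, 0.087],[0.0079, 0.0, 0.0109, 0.0, -0.041, 0.0, 0.087],[0.0083, 0.0001, 0.0106, 0.0, -0.041, 0.0, 0.087],[0.0087, 0.0, 0.0103, 0.0, -0.041, 0.0, 0.087],
rows 9 end [0.53197659 0.13100729 0.16998945] [179.99106756  39.01936955 179.99185974]
```

>>> play_rows:
  steps:
    - [[0.019,0.002,0.016,-0.007,0.029,0,0.087],[0.018,0.002,0.017,-0.006,0.029,0,0.087],[0.017,0.001,0.017,-0.007,0.03,0,0.087],[0.009,0,0.018,0,-0.041,0,0.087],[0.009,0,0.018,0,-0.041,0,0.087],[0.01,0,0.017,0,-0.04,0,0.087],[0.008,0,0.011,0,-0.041,0,0.087],[0.008,0,0.011,0,-0.041,0,0.087],[0.009,0,0.01,0,-0.041,0,0.087],[0,0,0,0,0,0,0.087],[0,0,0,0,0,0,0.087]]

```text
time_s: 18.8
tool_pos: [0.5329, 0.1311, 0.1688]
tool_rot: [179.9, 38.9, 179.8]
force: [0.9, 0.1, -0.0]
grip_width: 0.087
grasp_force: 0.0
```

Run:
```python
from kin2 import *
from plan import plan
q=np.array(get_obs()['qpos']);print(q.round(1))
for pos,t in [([.555,.131,.144],41),([.574,.131,.121],42)]:
    S=ik(pos,[180,t,180],q);q=S.x;print(pos,t,np.abs(S.fun[:6]).max().round(4),q.round(1))
plan([(.555,.131,.144,[180,41,180],.010),(.574,.131,.121,[180,42,180],.01)],grip=.087)
```

```text
[  5.  -16.  -29.  132.9  18.1  26.6  50.6]
[0.555, 0.131, 0.144] 41 0.0 [ 11.6 -11.8 -35.4 134.1  29.1  20.2  40.2]
[0.574, 0.131, 0.121] 42 0.0 [ 17.3  -6.6 -41.  134.3  46.5  16.8  24.1]
[-0.0004, 0.0, 0.0083, 0.0, -0.009, -0.001, 0.087],[-0.0003, -0.0001, 0.0083, 0.0, -0.009, 0.0, 0.087],[-0.0003, 0.0, 0.0083, 0.0, -0.009, -0.001, 0.087],[-0.0002, 0.0, 0.0083, 0.0, -0.009, -0.001, 0.087],[0.0003, 0.0, 0.0099, 0.0, -0.006, 0.0, 0.087],[0.0003, 0.0, 0.01, 0.0, -0.006, 0.0, 0.087],[0.0004, 0.0, 0.0099, 0.0, -0.006, 0.0, 0.087],
rows 7 end [0.57394103 0.13104254 0.12099187] [-179.97907981   42.01130843 -179.96879829]
```

>>> play_rows:
  steps:
    - [[0,0,0.008,0,-0.009,0,0.087],[0,0,0.008,0,-0.009,0,0.087],[0,0,0.008,0,-0.009,0,0.087],[0,0,0.009,0,-0.009,0,0.087],[0,0,0.01,0,-0.006,0,0.087],[0,0,0,0,0,0,0.087]]

```text
time_s: 19.4
tool_pos: [0.5618, 0.1312, 0.1367]
tool_rot: [179.8, 41.4, 179.7]
force: [0.1, -0.6, -0.1]
grip_width: 0.0872
grasp_force: 0.0
```

>>> play_rows:
  steps:
    - [[0,0,0.01,0,-0.006,0,0.087],[0,0,0.005,0,-0.003,0,0.087],[0,0,0.005,0,-0.003,0,0.087],[0,0,0,0,0,0,0.087],[0,0,0,0,0,0,0.087]]

```text
time_s: 19.9
tool_pos: [0.5746, 0.1313, 0.1224]
tool_rot: [179.8, 42.2, 179.8]
force: [-0.9, -0.4, -0.1]
grip_width: 0.087
grasp_force: 0.0
```

Run:
```python
from h import *
o=get_obs();print(o['tool_pos'],o['tool_rot'],o['force'])
c=shot('scene')
f=c['frame'][140:260,190:330,::-1]; f=cv2.resize(f,None,fx=5.5,fy=5,interpolation=3)
cv2.imwrite('pics/sq.png',f)
```

```text
[0.57456855 0.13129972 0.12239077] [179.8492837   42.17365716 179.76044311] [-0.94415834 -0.41016038 -0.0725468 ]
```

View pics/sq.png

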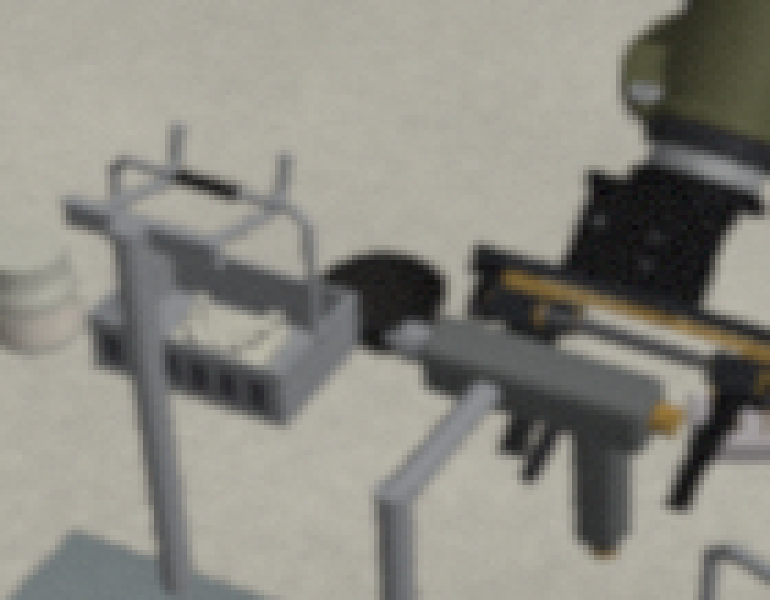

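The left finger (515,445) is outside the trigger tip (530,475) and the right finger (680,505) is behind the handle (600,490), with nothing touching. Now closing with a slight +y shift.

>>> play_rows:
  steps:
    - [[0,0.002,0,0,0,0,0.075],[0,0.002,0,0,0,0,0.068],[0,0,0,0,0,0,0.06],[0,0,0,0,0,0,0.055],[0,0,0,0,0,0,0.05],[0,0,0,0,0,0,0.05],[0,0,0,0,0,0,0.05]]
  force: 25

```text
time_s: 20.65
tool_pos: [0.5727, 0.13, 0.1195]
tool_rot: [-179.8, 41.9, 179.6]
force: [1.3, -8.3, -2.7]
grip_width: 0.0511
grasp_force: 3.9
```

>>> play_rows:
  steps:
    - [[0,0,0,0,0,0,0.046],[0,0,0,0,0,0,0.043],[0,0,0,0,0,0,0.041],[0,0,0,0,0,0,0.041]]

```text
time_s: 21.05
tool_pos: [0.5725, 0.1301, 0.1191]
tool_rot: [-179.8, 41.9, 179.6]
force: [1.6, -6.3, -5.4]
grip_width: 0.0417
grasp_force: 6.5
```

>>> play_rows:
  steps:
    - [[0,0,0,0,0,0,0.039],[0,0,0,0,0,0,0.036],[0,0,0,0,0,0,0.034],[0,0,0,0,0,0,0.034],[0,0,0,0,0,0,0.034]]
  force: 30

```text
time_s: 21.55
tool_pos: [0.5725, 0.1312, 0.1191]
tool_rot: [-179.9, 41.9, 179.5]
force: [4.1, -4.9, -7.5]
grip_width: 0.0393
grasp_force: 30.0
```

>>> play_rows:
  steps:
    - [[0,0,0,0,0,0,0.034],[0,0,0,0,0,0,0.034],[0,0,0,0,0,0,0.034],[0,0,0,0,0,0,0.034],[0,0,0,0,0,0,0.034],[0,0,0,0,0,0,0.034]]

```text
time_s: 22.15
tool_pos: [0.5725, 0.1312, 0.1191]
tool_rot: [-179.9, 41.9, 179.5]
force: [4.4, -6.2, -7.6]
grip_width: 0.0392
grasp_force: 30.0
```

Run:
```python
from h import *
o=get_obs();print(o['tool_pos'],o['force'],o['grip_width'],o['grasp_force'])
c=shot('scene')
f=c['frame'][190:265,260:335,::-1]; f=cv2.resize(f,None,fx=8,fy=8,interpolation=3)
cv2.imwrite('pics/sq2.png',f)
```

```text
[0.57250708 0.13124289 0.1190959 ] [ 4.43081154 -6.22992873 -7.58547889] 0.03919768082773345 29.950882494449615
```

View pics/sq2.png

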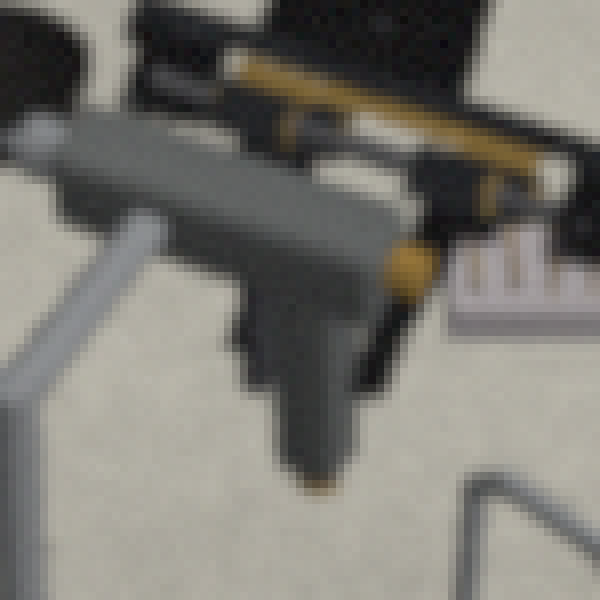

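The trigger (crop 262,360) is pressed right up to the handle (crop 315,400) at 39 mm opening and 30 N. I'll hold a little longer at slightly more force.

>>> play_rows:
  steps:
    - [[0,0,0,0,0,0,0.034],[0,0,0,0,0,0,0.034],[0,0,0,0,0,0,0.034],[0,0,0,0,0,0,0.034],[0,0,0,0,0,0,0.034],[0,0,0,0,0,0,0.034],[0,0,0,0,0,0,0.034],[0,0,0,0,0,0,0.034],[0,0,0,0,0,0,0.034],[0,0,0,0,0,0,0.034],[0,0,0,0,0,0,0.034],[0,0,0,0,0,0,0.034]]
  force: 38

```text
time_s: 23.4
tool_pos: [0.5725, 0.1313, 0.1191]
tool_rot: [-179.9, 41.9, 179.5]
force: [4.6, -4.2, -7.9]
grip_width: 0.039
grasp_force: 38.0
```

>>> play_rows:
  steps:
    - [[0,0,0,0,0,0,0.042],[0,0,0,0,0,0,0.048],[0,-0.001,0,0,0,0,0.055],[0,-0.001,0,0,0,0,0.063],[0,-0.002,0,0,0,0,0.075],[0,0,0,0,0,0,0.087],[0,0,0,0,0,0,0.087],[0,0,0,0,0,0,0.087]]
  force: 20

```text
time_s: 24.2
tool_pos: [0.574, 0.1327, 0.1218]
tool_rot: [179.8, 42.2, 179.9]
force: [-0.3, -0.1, -0.4]
grip_width: 0.0838
grasp_force: 0.0
```

>>> play_rows:
  steps:
    - [[0,0,-0.005,0,0.003,0,0.087],[0,0,-0.007,0,0.005,0,0.087],[0,0,-0.01,0,0.007,0,0.087],[0,0,-0.01,0,0.009,0,0.087],[0,0,-0.01,0,0.009,0,0.087],[0,0,-0.01,0,0.01,0,0.087],[0,0,-0.01,0,0.01,0,0.087],[0,0,0,0,0,0,0.087],[0,0,0,0,0,0,0.087]]

```text
time_s: 25.1
tool_pos: [0.5334, 0.1324, 0.1684]
tool_rot: [179.9, 39.2, 179.9]
force: [0.0, 0.1, -0.2]
grip_width: 0.0869
grasp_force: 0.0
```

Run:
```python
from h import *
o=get_obs();print(o['tool_pos'],o['tool_rot'],o['force'],o['qpos'].round(1))
c=shot('scene','end.png')
ref=cv2.imread('pics/s0.png')[:,:,::-1].astype(int)
t=shot('top')
for n in ('jar','bowl','bur_block','basket','cast'):
  for r in silhouettes('scene',n)[:2]: print(n,round(r['p'],2),r['extent'])
for r in silhouettes('top','bowl')[:1]+silhouettes('top','bur_block')[:1]+silhouettes('top','jar')[:1]: print(r['extent'],r['p'])
# hung sleeve and trigger region dark centroid (compare with before)
f=c['frame'][168:185,215:240].mean(2); m=np.argwhere(f<60); print('sleeve px',m.mean(0)[::-1]+[215,168],len(m))
d=np.abs(c['frame'].astype(int)-ref)[222:240,280:292].mean(2); print('trigger region diff to rest max/mean',d.max(),d.mean())
```

```text
[0.53335679 0.13238202 0.16838429] [179.85068681  39.15034877 179.90135645] [ 0.04414073  0.14549924 -0.16139005] [  5.4 -16.  -29.4 133.   18.4  26.2  50.3]
jar 0.85 [188.2, 187.5, 208.6, 211.6]
jar 0.27 [205.9, 173.9, 257.0, 225.1]
bowl 0.83 [251.2, 187.8, 269.8, 209.7]
bur_block 0.5 [313.4, 218.5, 338.4, 234.8]
basket 0.78 [302.0, 248.8, 379.2, 340.0]
basket 0.64 [206.5, 174.7, 255.8, 227.4]
cast 0.79 [400.1, 267.2, 426.2, 287.0]
cast 0.7 [223.5, 199.7, 243.9, 215.2]
[325.6, 244.7, 353.6, 274.7] 0.69
[258.4, 260.7, 260.3, 265.6] 0.47
[405.0, 213.6, 432.2, 234.9] 0.82
sleeve px [226.61538462 176.38461538] 13
trigger region diff to rest max/mean 7.0 1.9753086419753088
```

```bash
python3 -c "
from cell import sign_off
print(sign_off())"
```

```text
the job is handed in; nothing more can be done
None
```

I handed the job in at about 25 s of the 70 s allowed, but `sign_off` returned no verdict. The basket hangs level on both prongs with the cast in it. I held the trigger against the handle for about 2 s at 30–38 N; I judge it fully home from the 39 mm finger opening and the picture, since I had no reading of its angle. It is back at rest, the jar and bowl show no movement, and I saw no contact with the bur block, though the arm partly hid it in the last pictures.

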